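# Change over a carton rack: shelf, cartons and job plate

### The job

Change the packing rack over to the new job: take the old job plate off the rack's single stud and stand it in the empty slot of the wooden block, and hang the loose shelf on the rack's other two studs by pressing the large ends of its keyholes over the stud heads and lowering it until fully locked. Then set every carton down on the hung shelf's deck, flat inside its rim and side by side, and only when all of them are there hang the new job plate from the block on the single stud in the same way. Leave the roll, the stack of blanks and the cup where they are.

Things in the scene. Friction and masses are not known exactly. Their poses are not given: they have to be found in the camera images.
- shelf_tab (a point): Grip tab of the loose shelf (0.42 kg), its only grip: steel, 36 wide (y), 36 high, 10 mm thick (x), rising from the middle of the deck's rear edge. Point: its centre, 98 mm above the shelf's underside, 5 mm ahead of the back face. Shelf: steel back plate 260 x 80 high x 8 mm, plywood deck level with its top, end cheeks; starts upright on the table. Axes: x out of its front, y its left, z up.
- shelf_deck (a point): Middle of the shelf's deck surface, 80 mm above its underside, 38 mm ahead of the back face; axes as shelf_tab. The deck is 76 mm deep with a rim 6 mm high and wide all round; inside it measures 64 (x) by 248 mm (y). The tab reaches 4 mm inside the rear rim, within 18 mm of the middle.
- shelf_key_right (a point): Locking end (top of the 12 mm wide slot, where the shank's axis lies when locked) of the keyhole near the shelf's -y end: 95 mm from the middle, 54 mm above the underside, half-way through the 8 mm plate. The keyhole's large end, eight-sided, 30 mm across, is centred 26 mm below this point. Axes as shelf_tab.
- shelf_key_left (a point): Locking end (top of the 12 mm wide slot, where the shank's axis lies when locked) of the keyhole near the shelf's +y end: 95 mm from the middle, 54 mm above the underside, half-way through the 8 mm plate. The keyhole's large end, eight-sided, 30 mm across, is centred 26 mm below this point. Axes as shelf_tab.
- stud_right (a point): Shelf stud at the -y side of the fixed rack (three short aluminium uprights in a row, front facing away from the robot), 130 mm above the table, 190 mm from the other. Shank 8 mm thick, 10.5 mm long, head 18 mm across, 5 mm thick. Point: on its axis 4 mm off the upright, where shelf_key_right lies when locked. x: out of the front, y: along the row. Upright 28 mm wide, 148 mm high.
- stud_left (a point): Shelf stud at the +y side of the fixed rack (three short aluminium uprights in a row, front facing away from the robot), 130 mm above the table, 190 mm from the other. Shank 8 mm thick, 10.5 mm long, head 18 mm across, 5 mm thick. Point: on its axis 4 mm off the upright, where shelf_key_left lies when locked. x: out of the front, y: along the row. Upright 28 mm wide, 148 mm high.
- stud_single (a point): Stud for a job plate on the rack's third upright, 100 mm in +y from the left stud, 130 mm above the table; same shape and axes. The upright is 139 mm high. Point: on the stud's axis 4 mm off the upright, where plate_key lies when locked.
- plate_top (a point): Middle of the upper edge of the new job plate: plain upright aluminium plate 90 wide, 125 high, 8 mm thick, 0.16 kg, both faces alike. Starts upright in one of the two slots of a fixed wooden block (110 x 120 mm, top 38 mm above the table), lower edge 8 mm above the table, 3 mm play at each face. Axes: x across the thickness, y along the width, z up.
- plate_key (a point): Locking end (upper end of the 12 mm slot, where the shank's axis lies when locked) of the new plate's one keyhole, 53 mm below its upper edge, middle of width and thickness; the large end, 30 mm across, is centred 26 mm below this point. Axes as plate_top.
- old_top (a point): Middle of the upper edge of the old job plate, which starts locked on the single stud of the rack, upper edge 183 mm above the table; same shape, mass and axes as the new plate. To take it off, lift it 26 mm and draw it forward off the stud head.
- old_foot (a point): Middle of the old plate's lower edge, 125 mm below old_top; same axes.
- slot_free (a point): Middle of the floor of the block's empty slot, 8 mm above the table: the slot is 14 mm wide (this frame's x), 104 mm long (y), 30 mm deep. The new plate's slot is parallel to it, 50 mm away in +x.
- carton1_mid (a point): Centre of a small closed white product carton, 50 x 50 mm base and 66 mm high (z along the height), 0.09 kg; starts standing on the table. Two to four such cartons are present.
- carton2_mid (a point): Centre of a small closed white product carton, 50 x 50 mm base and 66 mm high (z along the height), 0.09 kg; starts standing on the table; alike the first, may be absent.
- carton3_mid (a point): Centre of a small closed white product carton, 50 x 50 mm base and 66 mm high (z along the height), 0.09 kg; starts standing on the table; alike the first, may be absent.
- carton4_mid (a point): Centre of a small closed white product carton, 50 x 50 mm base and 66 mm high (z along the height), 0.09 kg; starts standing on the table; alike the first, may be absent.
- tape_mid (a point): Centre of a bystander: roll core standing as a ring, 90 mm across, 45 mm high. Leave alone.
- blanks_mid (a point): Centre of a bystander: stack of flat carton blanks 100 x 150 mm, 40 mm high. Leave alone.
- cup_mid (a point): Centre of a bystander: blue cup 72 mm across, 85 mm high. Leave alone.
Things that resemble listed ones, but are neither listed nor needed, are in the scene too. What is shaped like the part that bears old_top but red is not meant.

How it is judged (in metres and radians):
On the way, in this order (a step that is already met when the one before it is completed fails the run):
1. the shelf hangs locked on its two studs (distance between shelf_key_right and stud_right below 0.007 m and distance between shelf_key_left and stud_left below 0.007 m), for 0.3 s.
2. every carton present rests on the deck of the hung shelf (all of step 1 and x of carton1_mid in the frame of shelf_deck between -0.016 and 0.016 m and y of carton1_mid in the frame of shelf_deck between -0.112 and 0.112 m and z of carton1_mid in the frame of shelf_deck between 0.02 and 0.038 m and x of carton2_mid in the frame of shelf_deck between -0.016 and 0.016 m and y of carton2_mid in the frame of shelf_deck between -0.112 and 0.112 m and z of carton2_mid in the frame of shelf_deck between 0.02 and 0.038 m and x of carton3_mid in the frame of shelf_deck between -0.016 and 0.016 m and y of carton3_mid in the frame of shelf_deck between -0.112 and 0.112 m and z of carton3_mid in the frame of shelf_deck between 0.02 and 0.038 m and x of carton4_mid in the frame of shelf_deck between -0.016 and 0.016 m and y of carton4_mid in the frame of shelf_deck between -0.112 and 0.112 m and z of carton4_mid in the frame of shelf_deck between 0.02 and 0.038 m), for 0.3 s.
3. the new job plate hangs locked on the single stud (distance between plate_key and stud_single below 0.007 m), for 0.3 s.
At the end, for the whole second after the job is handed in: Shelf and new plate: locking points within 7 mm of their studs; old plate upright (15 deg) in the free slot, foot within 12 mm of the slot floor's middle. Every carton on any face on the deck inside the rim: centre within 16 mm (x), 112 mm (y) of its middle and 20 to 38 mm above (all of step 2 and distance between old_foot and slot_free below 0.012 m and angle between old_top's own z axis and vertical below 0.26 rad and distance between plate_key and stud_single below 0.007 m); the robot touches nothing.
It fails at once if a bystander (roll, stack of blanks or cup) is moved by more than 30 mm (distance of any of tape_mid, blanks_mid, cup_mid from where it was at the start of the episode above 0.03 m).
Of carton1, carton2, carton3, carton4 only 2 to 4 are there at a start; the rules pass over those that are not, and their reading is None.
At some moment in a run one of shelf, carton1, carton2, carton3, carton4 may be knocked a few centimetres aside while the robot is not near it.
It also fails if it takes over 210 s, if anything falls off the work surface, if the arm or the gripper's body presses on something with over 40 N, if the wrist force passes 120 N, or if a joint passes its speed limit or range.

### The arm

A 6-joint arm with a two-finger parallel gripper is mounted at the origin on the work surface. World frame = base frame: x ahead of the robot, y to its left, z up, the work surface at z = 0. Lengths are in mm, angles in rad, forces in N, time in s.
With the tool pointing down it reaches from about 325 to 875 mm from the base axis. Payload 4.4 kg.
Tool frame: the origin (TCP) lies on the centre line of the jaws, within the pads' length; the fingertips stand ahead of it and the grasp point (between the pads) lies 6 mm ahead of it (ctrl.tcp_to_tips is the z of the fingertips in the tool frame, in mm); z points along the fingers, y is the direction in which the jaws open and shut (so a half turn about z gives the same grasp; the last joint's range is limited). The gripper opens to 85 mm and grips with 20 to 120 N. Pads are 22 mm wide; open, the fingers measure 114 mm over their backs; the gripper's body (76 mm by 85 mm) begins 54 mm behind the grasp point. The pads swing forward as they close: fully open they stand 13 mm farther back than shut.
Start: joints at [1.107, 0.207, 1.542, -0, 1.393, -0.15], TCP at [176.951, 547.098, 256.282] pointing down, gripper open.
Joint ranges: [-2.73, 2.73], [-0.86, 2.22], [0.23, 2.46], [-1.11, 4.25], [0.08, 2.63], [-2.82, 2.82]. Speed limits (rad/s): [2.79, 2.79, 3.14, 3.14, 3.14, 3.14].

### API

Orientations are given as a 3x3 rotation matrix whose columns are the frame's x, y, z axes.
In Python, from plant import ctrl, sensors, optics gives the robot as it stands. Calls block until the motion is done:
- ctrl.move_ptp(position, orientation): joint-space move of the TCP to a pose.
- ctrl.move_l(position, rot=None, vel=150, threshold=None): straight line of the TCP; rot=None keeps the orientation; vel is the mean speed in mm/s. With threshold (N) it stops when the force on the tool has changed by that much, and returns True; else False.
- ctrl.set_joints(angles): joint-space move.
- ctrl.gripper_to(opening, force=None): finger opening in mm; force is the grip in N (None keeps the last); returns when the fingers have stopped.
- ctrl.hold(seconds).
- ctrl.solve_ik(position, orientation): joint angles nearest the present ones, or None.
- sensors.read_state(): the state.
- optics.grab_frame(name): name is "side" or "top" or "wrist"; returns (picture, depth): 400x640x3 uint8, red, green, blue; 400x640 float32, mm along the optical axis (not along the pixel's ray), 0 where there is no reading.
- optics.camera_params(name): a dict with "mtx" (3x3 intrinsics, pixels), "R" (3x3) and "t" (3): a world point X has camera coordinates R X + t; the wrist camera has in their place "T_tool_cam" (4x4, takes a point from camera to tool coordinates, whose origin is the TCP and whose axes are the flange's). Camera axes: x right, y down, z forward; pixel columns grow to the right and rows downward; lengths in mm; the calibration is good to about 2 mm. A picture is of the moment at which its call begins: read the wrist's pose just before it. camera_params takes no time and is no camera call.
A pose or a line that the arm cannot do raises ctrl.MotionError and nothing moves.
- ctrl.finish_job(): hands the job in, once; it reports no verdict.
The state is a dict: "t": time; "q": joint angles; "qvel": joint speeds; "tau": joint torques, N m; "eef_pos": TCP position; "eef_rot": TCP orientation; "force": force on the tool from outside, world axes, zero at the start; "wrist_torque": the same for the moment, N m; "grip_width": finger opening in mm.
Only numpy, scipy, OpenCV 4.12 (cv2) and the standard library are available. Lean on these libraries where they do the work, as an engineer would, in place of code of your own. Each camera call takes 0.05 s, during which the arm holds its last target.

## Working session

There is one attempt and no reset: what is moved stays moved. The work goes in short steps, each a Python script; the robot and the scene stay as the last script left them, time stands still between calls to the robot, and variables do not carry over. Pictures are saved under pics/ and viewed, and the job is handed in when it is done.

```bash
ls; mkdir -p pics
python3 - <<'E'
from plant import ctrl,sensors,optics
import cv2,numpy as np
s=sensors.read_state();print(s['t'],s['q'],s['eef_pos'],s['eef_rot'],s['force'],s['grip_width'],ctrl.tcp_to_tips)
for n in ['side','top','wrist']:
    p,d=optics.grab_frame(n);cv2.imwrite(f'pics/{n}0.png',p[:,:,::-1]);np.save(f'{n}0.npy',d);np.save(f'{n}0c.npy',p)
    c=optics.camera_params(n);print(n,{k:np.round(v,3).tolist() for k,v in c.items()})
E
```

```text
pics
0.0 [ 1.10751972e+00  2.07421218e-01  1.54296857e+00 -2.37030044e-06
  1.39349250e+00 -1.50485546e-01] [176.62196549 546.46249163 255.11807106] [[-9.51478380e-01  3.07713909e-01 -1.02110853e-03]
 [ 3.07715414e-01  9.51476234e-01 -2.04933358e-03]
 [ 3.40952054e-04 -2.26410742e-03 -9.99997379e-01]] [-0.38251142  0.22495353 -0.17977075] 85.56359948512466 25.0
side {'mtx': [[457.498, 0.0, 324.951], [0.0, 457.498, 199.358], [0.0, 0.0, 1.0]], 'R': [[0.846, -0.534, 0.015], [-0.41, -0.668, -0.621], [0.342, 0.519, -0.783]], 't': [-464.806, 258.611, 1106.228]}
top {'mtx': [[473.179, 0.0, 316.9], [0.0, 473.179, 202.013], [0.0, 0.0, 1.0]], 'R': [[0.026, -1.0, -0.016], [-0.996, -0.025, -0.081], [0.081, 0.018, -0.997]], 't': [-38.981, 532.559, 1505.103]}
wrist {'mtx': [[339.059, 0.0, 320.611], [0.0, 339.059, 196.572], [0.0, 0.0, 1.0]], 'T_tool_cam': [[-0.001, -0.959, -0.282, 72.168], [1.0, -0.001, 0.0, 0.566], [-0.0, -0.282, 0.959, -116.636], [0.0, 0.0, 0.0, 1.0]]}
```

View pics/side0.png

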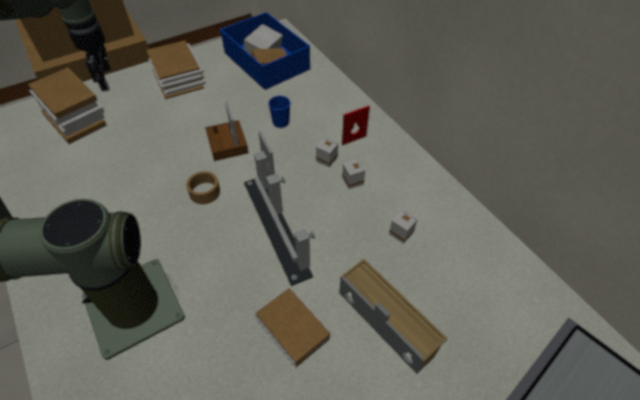

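View pics/top0.png

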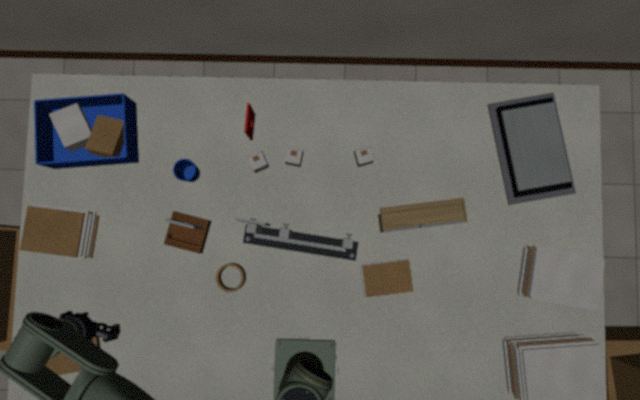

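View pics/wrist0.png

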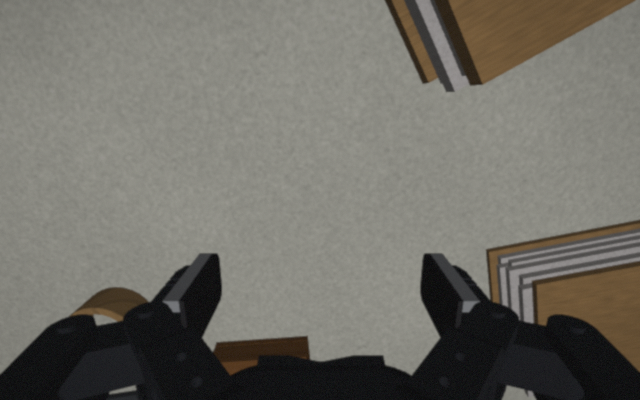

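Side and top views show: rack (top px 245–357, 222–255), shelf (378–467, 198–230), block with the new plate and an empty slot (165–210, 212–252), three cartons at (259,161), (294,157), (364,156), and a red decoy plate at (250,121). The roll is at (231,277), blanks at (387,278) and cup at (186,170).

```bash
cat > h.py <<'E'
import numpy as np,cv2
from plant import ctrl,sensors,optics
def cam(n):
    c=optics.camera_params(n)
    if n=='wrist':
        s=sensors.read_state();T=np.eye(4);T[:3,:3]=s['eef_rot'];T[:3,3]=s['eef_pos']
        M=T@c['T_tool_cam'];return c['mtx'],M[:3,:3].T,-M[:3,:3].T@M[:3,3]
    return c['mtx'],np.array(c['R']),np.array(c['t'])
def grab(n,name=None):
    k=cam(n);p,d=optics.grab_frame(n)
    if name: cv2.imwrite(f'pics/{name}.png',p[:,:,::-1])
    return p,d,k
def cloud(d,k):
    K,R,t=k;v,u=np.mgrid[:400,:640];c=np.stack([(u-K[0,2])*d/K[0,0],(v-K[1,2])*d/K[1,1],d],-1)
    W=(c-t)@R;W[d<=0]=np.nan;return W
def proj(X,k):
    K,R,t=k;c=(R@np.asarray(X,float).reshape(-1,3).T).T+t;p=(K@c.T).T;return p[:,:2]/p[:,2:]
def ray(uv,k,z):
    K,R,t=k;o=-R.T@t;D=R.T@np.linalg.inv(K)@np.array([uv[0],uv[1],1.]);return o+D*(z-o[2])/D[2]
def crop(p,box,s,name):
    x0,y0,x1,y1=box;cv2.imwrite(f'pics/{name}.png',cv2.resize(p[y0:y1,x0:x1,::-1],None,fx=s,fy=s,interpolation=cv2.INTER_CUBIC))
E
python3 - <<'E'
from h import *
for n in ['top','side']:
    p=np.load(n+'0c.npy');d=np.load(n+'0.npy');W=cloud(d,cam(n));np.save(n+'0W.npy',W)
    print(n,'table z',np.nanmedian(W[...,2]))
    pts={'top':[(259,161),(294,157),(364,156),(231,265),(387,278),(186,170),(183,223),(286,226),(348,238),(250,222),(420,222),(205,245),(250,121)],'side':[(326,152),(353,172),(403,225),(300,240),(275,183),(262,140),(232,125),(380,310),(355,115)]}[n]
    for u,v in pts: print((u,v),np.round(W[v,u],0))
t=np.load('top0c.npy');s=np.load('side0c.npy')
crop(t,(150,200,370,270),3.6,'t_rack');crop(t,(230,90,480,240),3.2,'t_sh');crop(s,(200,90,340,290),3,'s_rack');crop(s,(300,100,460,380),2.1,'s_sh')
E
```

```text
top table z 0.09164523381666691
(259, 161) [656. 161.  63.]
(294, 157) [671.  50.  63.]
(364, 156) [ 679. -171.   66.]
(231, 265) [325. 240.  41.]
(387, 278) [ 298. -252.   40.]
(186, 170) [629. 408.   7.]
(183, 223) [452. 381. 102.]
(286, 226) [450.  63. 134.]
(348, 238) [ 420. -122.  135.]
(250, 222) [458. 162. 185.]
(420, 222) [ 475. -345.   84.]
(205, 245) [386. 336.   1.]
(250, 121) [791. 199.  35.]
side table z 0.7095161713856466
(326, 152) [644. 145.  62.]
(353, 172) [666.  36.  64.]
(403, 225) [ 670. -187.   68.]
(300, 240) [ 394. -134.  149.]
(275, 183) [429.  53. 143.]
(262, 140) [458. 171. 183.]
(232, 125) [439. 340. 113.]
(380, 310) [ 461. -360.  116.]
(355, 115) [775. 190. 111.]
```

View pics/t_rack.png

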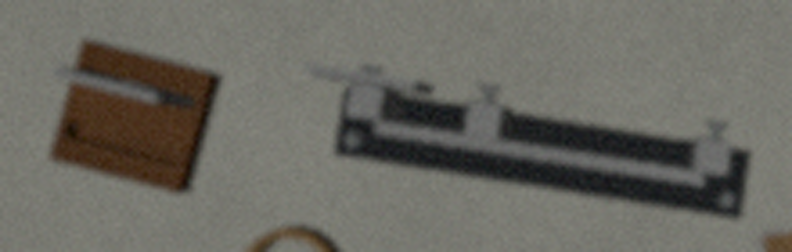

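View pics/s_rack.png

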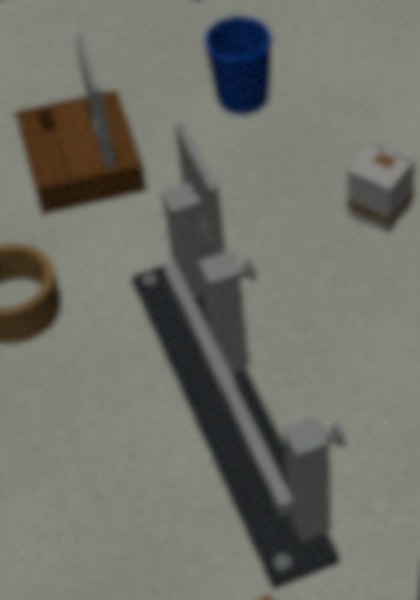

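View pics/s_sh.png

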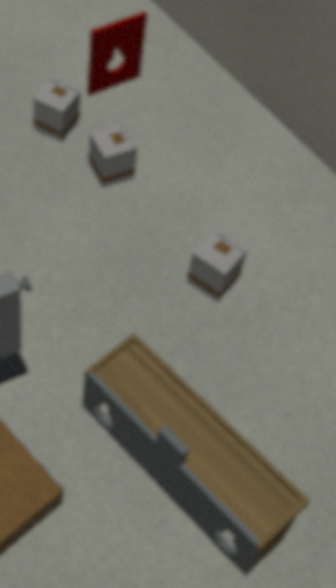

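View pics/t_sh.png

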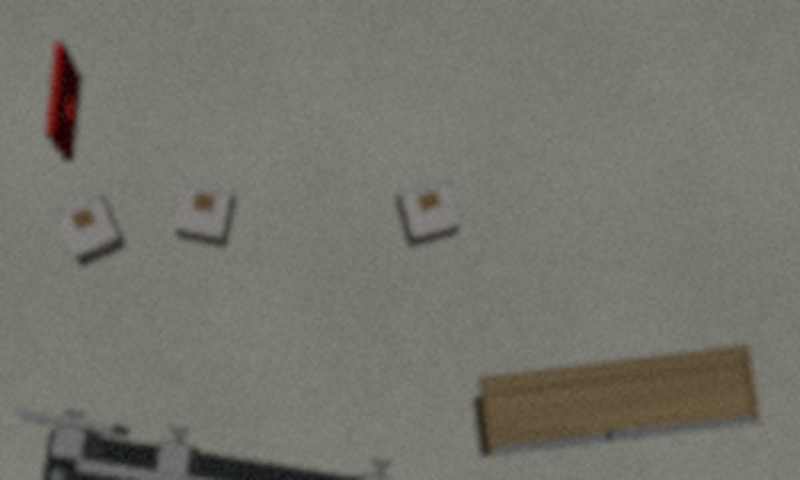

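```bash
cat >> h.py <<'E'
def Rd(phi):
    c,s=np.cos(phi),np.sin(phi);return np.array([[-s,c,0],[c,s,0],[0,0,-1.]])
def look(x,y,z,phi,name):
    ctrl.move_ptp([x,y,z],Rd(phi));ctrl.hold(0.3)
    p,d,k=grab('wrist',name);W=cloud(d,k);np.savez(name+'.npz',p=p,d=d,W=W,K=k[0],R=k[1],t=k[2]);return p,d,k,W
def load(name):
    a=np.load(name+'.npz');return a['p'],a['d'],(a['K'],a['R'],a['t']),a['W']
E
python3 - <<'E'
from h import *
s0=sensors.read_state()['t']
look(440,300,330,-np.pi/2,'w_block')
look(440,30,330,-np.pi/2,'w_rack')
print(sensors.read_state()['t']-s0)
E
```

```text
3.6167000000000002
```

View pics/w_block.png

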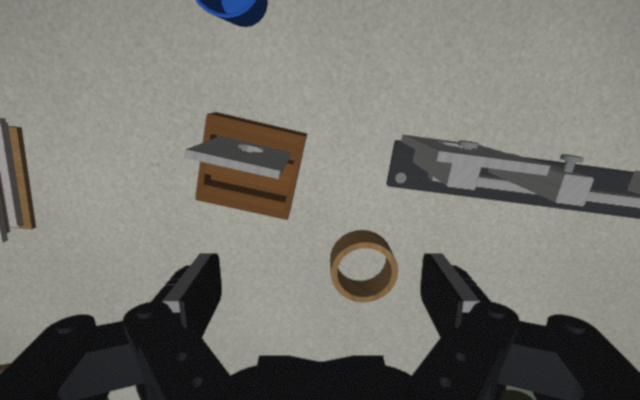

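View pics/w_rack.png

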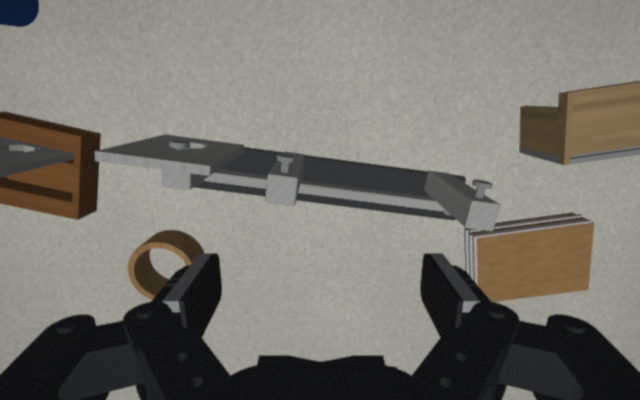

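w_rack shows uprights at (287,185) and (477,215), stud heads at (285,160) and (483,185), and the old plate's top edge running (98,155)–(232,168). w_block shows the block's free slot at (245,188) and the new plate at (240,165).

Run:
```python
from h import *
def comp(W,zl,zh,box,name):
    x0,y0,x1,y1=box
    m=((W[...,2]>zl)&(W[...,2]<zh)).astype(np.uint8);mm=np.zeros_like(m);mm[y0:y1,x0:x1]=m[y0:y1,x0:x1]
    n,l,st,c=cv2.connectedComponentsWithStats(mm)
    for i in range(1,n):
        if st[i,4]<30: continue
        P=W[l==i];r=cv2.minAreaRect(P[:,:2].astype(np.float32))
        print(name,'n',st[i,4],'px',np.round(c[i]),'med',np.round(np.median(P,0),1),'rect',np.round(r[0],1),np.round(r[1],1),round(r[2],1))
p,d,k,W=load('w_rack')
comp(W,144,152,(80,120,520,260),'upr')
comp(W,177,189,(80,120,260,200),'old')
comp(W,122,137,(260,140,520,230),'studs')
comp(W,132,143,(150,140,200,200),'upr3')
p,d,k,W=load('w_block')
comp(W,34,42,(180,100,320,230),'blk')
comp(W,127,138,(180,130,310,190),'new')
comp(W,2,14,(190,160,300,220),'slotfloor')
comp(W,177,189,(380,120,560,200),'old')
comp(W,144,152,(380,120,640,220),'upr')
z=W[...,2];print('table',np.nanmedian(z[230:,150:300]),np.nanmedian(z[:100,300:]))
```

```text
upr n 216 px [177. 153.] med [464.5 157.4 147.9] rect [465.2 164.1] [90.8  7.9] 77.6
upr n 892 px [281. 189.] med [430.6  67.8 146.9] rect [429.8  68.1] [28.1 28.3] 82.5
upr n 848 px [482. 215.] med [ 405.8 -119.2  146.8] rect [ 405. -120.] [28.4 28.3] 82.9
old n 1311 px [153. 162.] med [462.  164.3 181.8] rect [461.5 164.6] [90.5  8.7] 82.5
studs n 276 px [285. 165.] med [449.7  64.5 132.5] rect [450.6  64.3] [27.  17.2] 78.9
studs n 455 px [472. 197.] med [ 419.4 -115.9  131.5] rect [ 417.2 -114.5] [25.5 45.1] 39.7
upr3 n 231 px [176. 147.] med [467.7 162.9 136.5] rect [468.8 164.9] [45.8  7.4] 82.8
upr3 n 529 px [176. 179.] med [437.6 166.4 138. ] rect [437.3 167.4] [27.9 17.2] 81.3
blk n 5234 px [250. 168.] med [420.2 387.2  37. ] rect [426.6 390. ] [120.2 110.4] 76.7
blk n 175 px [252. 147.] med [452.3 386.   38.5] rect [450.9 383. ] [85.3  8.2] 76.8
new n 919 px [232. 163.] med [451.7 385.  131.9] rect [451.  384.5] [90.1  8.7] 76.9
slotfloor n 436 px [247. 185.] med [398.1 399.4   7.4] rect [397.9 397.4] [103.4   6.9] 76.9
old n 1227 px [492. 163.] med [461.4 165.9 181.8] rect [461.2 164.8] [90.7  8.2] 82.5
upr n 924 px [574. 189.] med [430.3  69.6 146.8] rect [429.5  68.8] [28.8 28.3] 82.7
table 0.09418330301599771 -0.9954889794825118
```

Measured: rack yaw −7.5°, stud spacing 189.7 mm (190 given), old plate 90.6 x 8.4 mm at (461.4,164.7). Block yaw −13.2°, size 120 x 110 mm. The free slot is at (402.3,395.8). These fit the given sizes, so I'll take the old plate: it is the grey plate on the rack at w_rack px (165,160), which is neither the red one at top px (250,121) nor the grey one in the block.

```bash
cat >> h.py <<'E'
YR=np.radians(-7.51);RX=np.array([np.cos(YR),np.sin(YR)]);RY=np.array([-np.sin(YR),np.cos(YR)])
UL=np.array([429.7,68.3]);UR=np.array([405.,-120.]);MID=(UL+UR)/2+18*RX   # mid between shelf locking points
SS=UL+100*RY+18*RX
YB=np.radians(-13.2);BX=np.array([np.cos(YB),np.sin(YB)]);BC=np.array([426.6,390.]);FREE=BC-25*BX;NEW=np.array([451,384.5])
def st(msg=''):
    s=sensors.read_state();print(msg,'t',round(s['t'],1),'p',np.round(s['eef_pos'],1),'F',np.round(s['force'],1),'T',np.round(s['wrist_torque'],2),'g',round(s['grip_width'],1));return s
def L(xy,z,vel=150,phi=None,th=None):
    r=ctrl.move_l([xy[0],xy[1],z],None if phi is None else Rd(phi),vel,th);return r
E
python3 - <<'E'
from h import *
print(MID,SS,FREE)
O=np.array([461.4,164.7])
img=load('w_rack');crop(img[0],(80,110,340,230),3,'c_old')
ctrl.gripper_to(40,30)
ctrl.move_ptp([*O,260],Rd(YR));st('above')
print(sensors.read_state()['q'])
print(L(O,175,100,th=15));st('down')
ctrl.gripper_to(0,40);ctrl.hold(.2);st('gripped')
p,d,k=grab('wrist','g1');grab('side','g1s')
E
```

```text
[435.19559717 -28.20258614] [460.61552017 165.08962038] [402.26052743 395.70877175]
above t 5.3 p [461.6 164.5 260.3] F [ 0.2 -0.3 -0.2] T [ 0.    0.01 -0.03] g 39.9
[ 1.65625150e-01  2.03973086e-02  1.73949699e+00 -2.93944425e-04
  1.38126188e+00  2.97928884e-01]
False
down t 6.3 p [462.  164.8 175.7] F [-0.5  0.3 -0.1] T [-0.01 -0.01  0.01] g 40.1
gripped t 6.9 p [461.9 164.8 175.7] F [-1.3  0.4  4.9] T [ 0.01  0.07 -0.01] g 7.6
```

View pics/c_old.png

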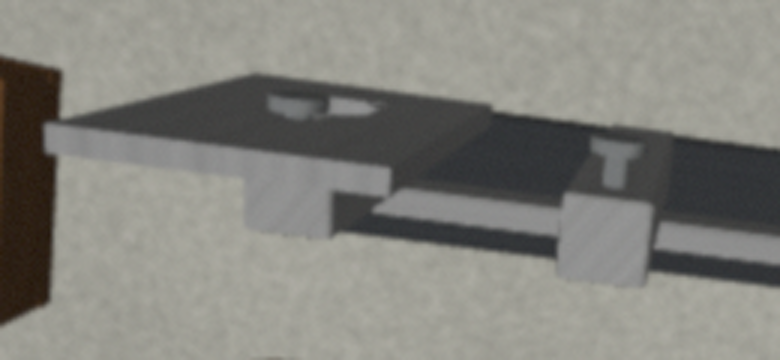

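View pics/g1s.png

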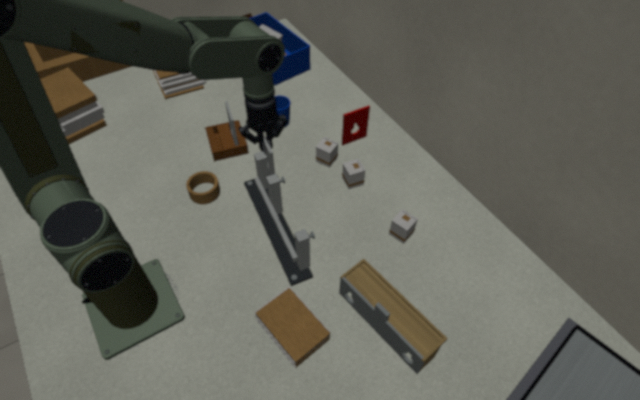

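View pics/g1.png

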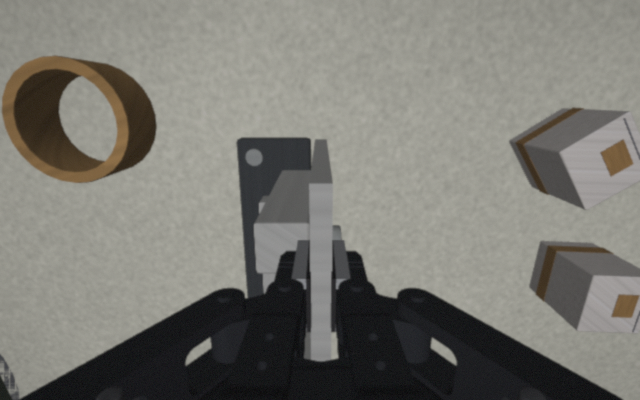

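The gripped plate is visible between the pads at wrist px (320,180–360), with its front face clear. Lift 26 mm, draw forward, carry to the block.

Run:
```python
from h import *
s=st();O=s['eef_pos'][:2].copy();z=s['eef_pos'][2]
ctrl.gripper_to(0,60)
print(L(O,z+26,60,th=25));st('lifted')
print(L(O+35*RX,z+26,60,th=15));st('fwd')
L(O+35*RX,275,150)
L(FREE,275,200,phi=YB);st('over slot')
ctrl.hold(.2)
grab('wrist','g2')
```

```text
t 7.0 p [461.9 164.8 175.7] F [-0.7  0.5  5.8] T [-0.01  0.04 -0.04] g 7.6
False
lifted t 7.8 p [461.6 164.8 201.7] F [-0.2 -0.1 -2.1] T [-0.07 -0.01 -0.05] g 7.1
False
fwd t 8.6 p [496.5 160.2 201.4] F [-0.2 -0.2 -1. ] T [ 0.04 -0.06 -0.01] g 7.2
over slot t 10.6 p [402.6 395.  274.8] F [-1.3 -1.  -0.6] T [-0.    0.01 -0.01] g 7.0
```

View pics/g2.png

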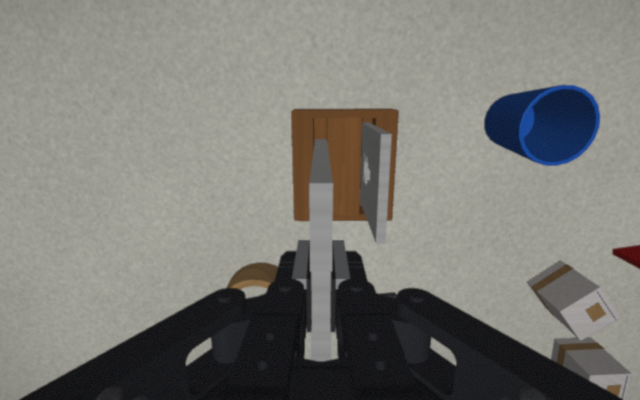

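The plate's far edge at (321,140) lines up with the slot at (321,118–135). Now insert it.

Run:
```python
from h import *
L(FREE,165,150)
print(L(FREE,123.5,40,th=8));st('ins')
p,d,k=grab('wrist','g3')
```

```text
True
ins t 12.6 p [401.9 395.3 126. ] F [ 0.3 -0.7  4.6] T [-0.04 -0.02 -0.03] g 7.3
```

View pics/g3.png

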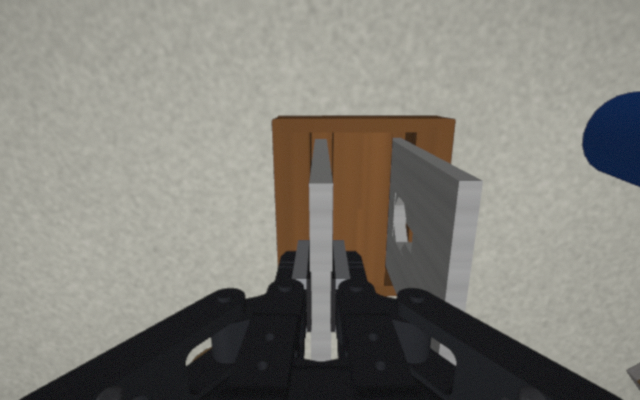

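It bottomed at TCP z 126 (125 expected). Release and look at the shelf, then back at the block on the way.

Run:
```python
from h import *
ctrl.gripper_to(24,40);L(FREE,240,150);ctrl.hold(.1)
grab('wrist','g4')
ctrl.gripper_to(40,60)
p,d,k,W=look(450,-345,330,-np.pi/2,'w_shelf')
st()
z=W[...,2]
def rect(m,n):
    P=W[m];r=cv2.minAreaRect(P[:,:2].astype(np.float32));print(n,m.sum(),np.round(np.median(P,0),1),np.round(r[0],1),np.round(r[1],1),round(r[2],2))
m=(z>74)&(z<92);n,l,s,c=cv2.connectedComponentsWithStats(m.astype(np.uint8));i=1+np.argmax(s[1:,4]);rect(l==i,'deck')
m=(z>111)&(z<120);m[300:]=0;n,l,s,c=cv2.connectedComponentsWithStats(m.astype(np.uint8));
for i in range(1,n):
    if s[i,4]>30: print(c[i]);rect(l==i,'tab')
```

```text
t 17.4 p [ 450.2 -344.8  330. ] F [ 0.   0.6 -0.2] T [-0.    0.01  0.04] g 39.6
deck 18249 [ 500.4 -356.5   79.3] [ 498.2 -353.9] [ 76.2 260.8] 8.39
[335.75853018 155.9160105 ]
tab 381 [ 466.  -358.9  115. ] [ 465.7 -358.7] [10.3 35.7] 8.73
[114.77540107 211.1657754 ]
tab 187 [ 410.3 -133.5  115.6] [ 408.7 -131.2] [33.4 15.5] 26.51
```

View pics/w_shelf.png

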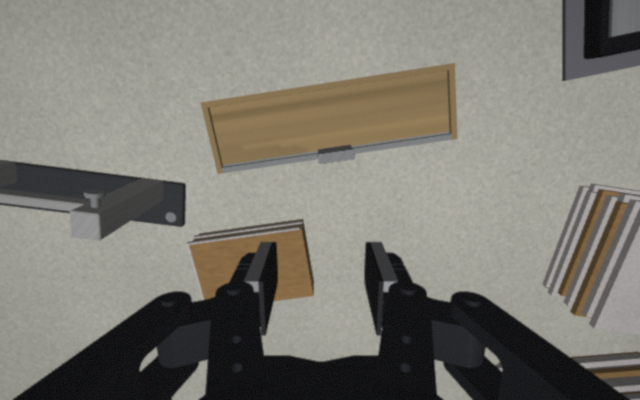

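View pics/g4.png

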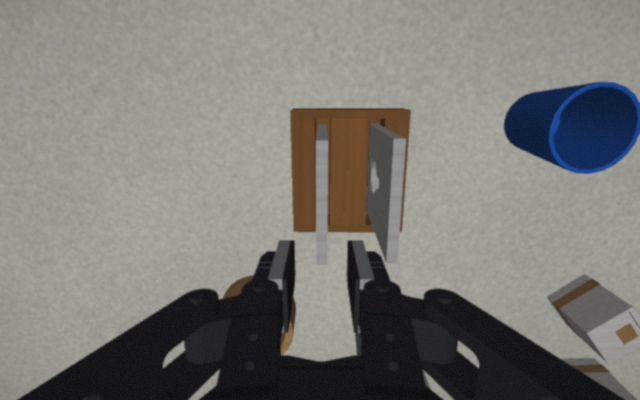

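The old plate stands in the slot at (321,190). The shelf deck measures 76.2 x 260.8 mm and the tab 10.3 x 35.7 mm at (465.7,-358.7), yaw +8.4°, which is the expected tab offset from the deck centre. Grip the tab.

Run:
```python
from h import *
T=np.array([465.7,-358.7]);ph=np.radians(8.4)
ctrl.move_ptp([*T,180],Rd(ph))
print(L(T,110,80,th=12));st('down')
ctrl.gripper_to(0,100);ctrl.hold(.2);s=st('grip');T=s['eef_pos'][:2]
L(T,140,60);ctrl.hold(.2);st('lift')
L(T,265,150)
P=MID+1*RX+70*RX
L(P,265,200,phi=YR);ctrl.hold(.3);st('pre')
k=cam('wrist');p,d=optics.grab_frame('wrist');cv2.imwrite('pics/h1.png',p[:,:,::-1]);W=cloud(d,k);np.savez('h1.npz',p=p,d=d,W=W,K=k[0],R=k[1],t=k[2])
grab('side','h1s')
```

```text
False
down t 19.9 p [ 466.1 -359.1  110.6] F [-0.2 -0.2  0.6] T [ 0.   -0.04  0.01] g 40.0
grip t 20.5 p [ 465.8 -359.1  110.8] F [-3.1  0.4  5.3] T [ 0.09  0.3  -0.01] g 8.6
lift t 21.3 p [ 465.5 -358.8  139.4] F [-0.  -0.2 -4.2] T [ 0.04 -0.02 -0.04] g 8.4
pre t 24.4 p [505.6 -37.9 265. ] F [ 0.8  0.3 -4.6] T [ 0.03  0.14 -0.01] g 8.4
```

View pics/h1.png

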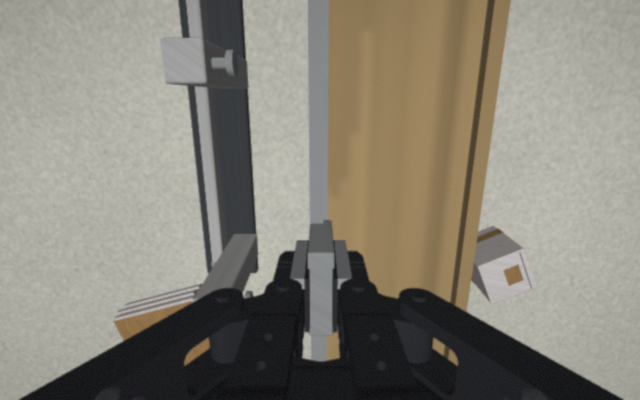

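View pics/h1s.png

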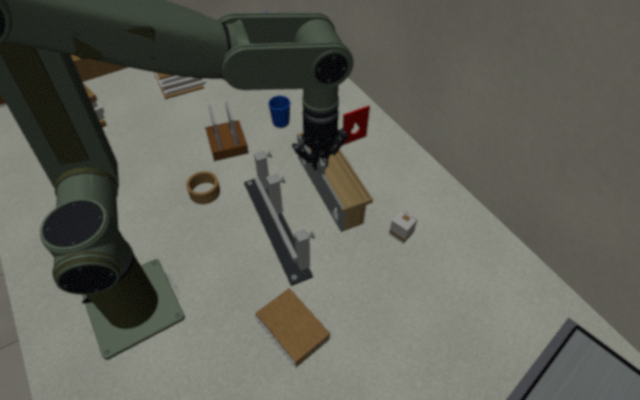

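Run:
```python
from h import *
p,d,k,W=load('h1')
c=np.array([505.6,-37.9])
P=W.reshape(-1,3);Q=np.c_[(P[:,:2]-c)@RX,(P[:,:2]-c)@RY,P[:,2]]
V=Q.reshape(400,640,3)
R=V[10:200,345:460].reshape(-1,3);R=R[~np.isnan(R[:,0])]
A=np.c_[R[:,:2],np.ones(len(R))];s=np.linalg.lstsq(A,R[:,2],rcond=None)[0];print('deck plane dz/dx,dz/dy,z0',np.round(s,4),'exp z0',265-6-24)
# rear face edge: top-of-backplate left edge columns
for r in range(5,215,30):
    row=V[r];ok=np.where((row[:,2]>220)&(row[:,2]<260))[0];print(r,ok.min(),ok.max(),np.round(row[ok.min()],1),np.round(row[ok.max()],1))
m=(V[...,2]>262)&(V[...,2]<278);m[330:]=0;m[:,:300]=0;m[:,340:]=0
print('tab',np.round(np.nanmin(V[m],0),1),np.round(np.nanmax(V[m],0),1),np.nanmedian(V[m],0))
# left upright
m=(V[...,2]>144)&(V[...,2]<152);m[100:]=0;m[:,:150]=0;m[:,260:]=0
r=cv2.minAreaRect(W[m][:,:2].astype(np.float32));print(r,UL)
```

```text
deck plane dz/dx,dz/dy,z0 [-2.400000e-03  1.200000e-03  2.331698e+02] exp z0 235
5 308 509 [ -4.9 105.4 239.5] [ 70.5 105.3 239.4]
35 308 505 [ -5.   95.  240.8] [ 70.3  95.  239.8]
65 308 501 [ -5.2  84.5 238.7] [ 70.6  84.3 239.4]
95 309 496 [ -4.9  73.1 239.6] [ 70.2  73.  239.6]
125 309 492 [ -5.   61.3 239. ] [ 70.2  61.2 239.7]
155 309 488 [ -5.2  48.8 238.6] [ 70.3  48.8 239.6]
185 309 484 [ -5.3  35.7 238.7] [ 70.7  35.5 238.8]
tab [ -8.3 -15.  262. ] [  6.8  18.7 278. ] [ -0.56372181   6.07821211 269.35199229]
((429.9362487792969, 67.90495300292969), (27.37690544128418, 28.2690372467041), 82.50554656982422) [429.7  68.3]
```

In hand the shelf is level (slopes <0.003), its rear face is 5.1 mm behind the TCP (5 expected), it is centred, and the deck sits 31 mm below the TCP. Now hang it.

Run:
```python
from h import *
B=MID+1*RX
L(B+45*RX,213,120);ctrl.hold(.2);st('pre')
r=L(B-3*RX,213,30,th=10);s=st('push %s'%r)
c=s['eef_pos'][:2]-B;print('off x,y',c@RX,c@RY)
```

```text
pre t 25.3 p [481.9 -34.5 214.2] F [-0.4  0.1 -3.8] T [0.03 0.08 0.  ] g 8.8
push False t 27.1 p [435.5 -28.3 213.7] F [ 6.5 -1.1 -7.9] T [-0.11 -1.33 -0.01] g 8.0
off x,y -0.6364171367616736 -0.05599312865685621
```

It reached the upright plane (x offset −0.6 mm, light contact), so the heads are through the holes. Lower it.

Run:
```python
from h import *
B=MID+1*RX
L(B+0.7*RX,213,20);st('relax')
r=L(B+0.7*RX,184,25,th=15);s=st('low %s'%r)
c=s['eef_pos'][:2]-B;print('off x,y',c@RX,c@RY)
grab('side','h2s')
```

```text
relax t 27.4 p [436.6 -28.4 212.8] F [ 0.  -0.2 -3.9] T [ 0.02 -0.03 -0.03] g 8.3
low True t 28.4 p [436.8 -28.4 186.6] F [-0.4 -0.   3.9] T [ 0.05  0.19 -0.02] g 8.3
off x,y 0.5822566619192724 0.056733313133571814
```

View pics/h2s.png

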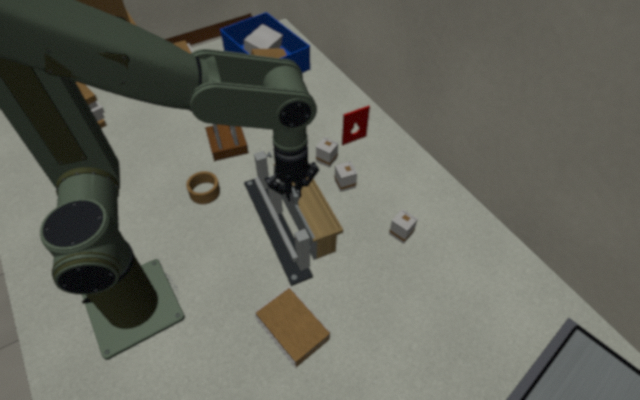

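It stopped at TCP z 186.6 on contact (187 expected for locked). One carton has moved slightly since the first picture (side px (353,172) → (346,175)). Release and survey.

```bash
cat >> h.py <<'E'
def cartons(W):
    out=[]
    m=((W[...,2]>58)&(W[...,2]<70)&(W[...,0]>520)&(W[...,0]<860)&(abs(W[...,1])<330)).astype(np.uint8)
    n,l,s,c=cv2.connectedComponentsWithStats(m)
    for i in range(1,n):
        if s[i,4]<300: continue
        r=cv2.minAreaRect(W[l==i][:,:2].astype(np.float32));out.append(r)
        print('carton px',np.round(c[i]),'xy',np.round(r[0],1),np.round(r[1],1),round(r[2],1),'z',round(float(np.median(W[l==i][:,2])),1))
    return out
E
python3 - <<'E'
from h import *
ctrl.gripper_to(22);s=sensors.read_state();L(s['eef_pos'][:2],250,120)
ctrl.gripper_to(85,40)
p,d,k,W=look(610,-10,345,-np.pi/2,'w_c1');cartons(W)
q,e,j,X=look(470,-40,400,-np.pi/2,'w_h');st()
z=X[...,2]
m=(z>150)&(z<166);m[330:]=0;n,l,s,c=cv2.connectedComponentsWithStats(m.astype(np.uint8));i=1+np.argmax(s[1:,4]);P=X[l==i]
r=cv2.minAreaRect(P[:,:2].astype(np.float32));print('deck',r,np.median(z[l==i]));print('exp',MID+34*RX)
E
```

```text
carton px [464.  93.] xy [ 684.7 -170.6] [50.2 50.7] 17.3 z 64.9
carton px [166. 116.] xy [659.5 168.4] [49.9 50.6] 25.8 z 65.0
carton px [263. 122.] xy [652.8  56.9] [50.2 50.1] 78.4 z 65.0
 t 32.8 p [470.5 -39.9 399.1] F [0.7 0.7 0.1] T [0.04 0.01 0.04] g 85.0
deck ((469.3631286621094, -32.181976318359375), (261.2380676269531, 76.54092407226562), 82.4600830078125) 154.9071821790781
exp [468.90394739 -32.64635996]
```

View pics/w_c1.png

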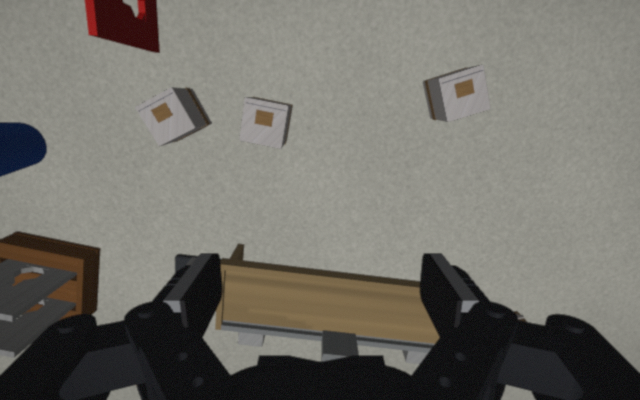

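View pics/w_h.png

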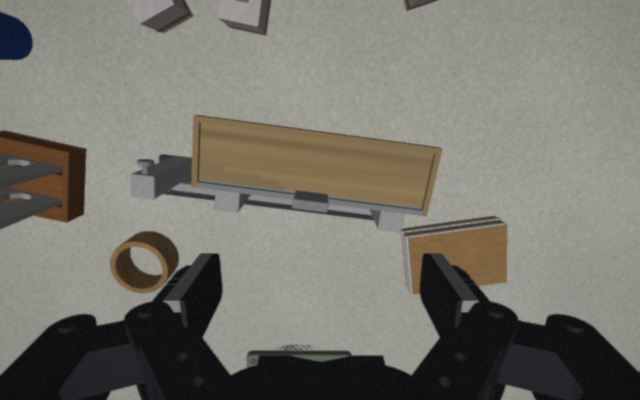

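The shelf deck is at (469.4,-32.2), z 154.9, yaw −7.5°, against an expected (468.9,-32.6) and 156, so it is locked. There are three cartons, each 50 x 50 mm with top at 65, at px (464,93), (166,116) and (263,122). Place each with a fresh look before the grasp.

```bash
cat >> h.py <<'E'
DK=np.array([469.2,-32.4])
def place(target_old,dx,dy,tag,relook=True):
    if relook: p,d,k,W=look(610,-10,345,-np.pi/2,'w_'+tag)
    cs=cartons(W);c=min(cs,key=lambda r:np.hypot(r[0][0]-target_old[0],r[0][1]-target_old[1]))
    a=c[2]
    while a>45: a-=90
    while a<-45: a+=90
    xy=np.array(c[0]);ph=np.radians(a);print('take',xy,a)
    ctrl.gripper_to(85,35)
    ctrl.move_ptp([*xy,150],Rd(ph))
    if L(xy,54,110,th=12): st('CONTACT');raise SystemExit
    ctrl.gripper_to(0,35);ctrl.hold(.1);st('grip')
    L(xy,305,200)
    T=DK+dx*RX+dy*RY
    L(T,305,200,phi=YR)
    L(T,235,120);ctrl.hold(.2);st('above')
    r=L(T,206,25,th=6);st('placed %s'%r)
    return T
def rel(T):
    ctrl.gripper_to(66);ctrl.hold(.1);L(T,305,150);st('rel')
E
python3 - <<'E'
from h import *
T=place((659.5,168.4),1,93,'c2')
grab('wrist','pl1')
E
```

```text
carton px [462.  93.] xy [ 684.8 -170.4] [50.1 50.4] 17.3 z 65.0
carton px [166. 117.] xy [659.6 168.7] [50.1 50.9] 25.7 z 65.0
carton px [263. 123.] xy [652.7  57. ] [50.2 50.2] 78.8 z 65.1
take [659.62286377 168.67089844] 25.699115753173828
grip t 37.1 p [660.4 168.8  55. ] F [-0.3  0.6  4.9] T [-0.05  0.04 -0.03] g 49.4
above t 40.7 p [483.1  59.7 236.1] F [-0.2 -0.6  0.1] T [ 0.03  0.04 -0.02] g 49.4
placed True t 41.6 p [482.2  59.7 210.5] F [-0.5 -0.2  4. ] T [-0.02  0.17 -0.06] g 49.9
```

View pics/pl1.png

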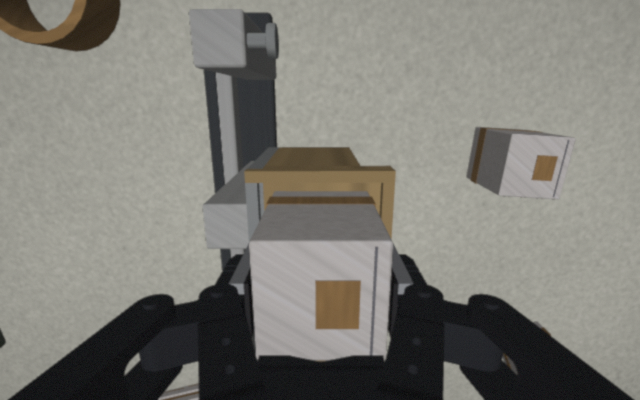

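The carton's bottom edge (265–375, 205) lies inside the rim (262–382), with contact at z 210.5 as expected. Release and place the next.

Run:
```python
from h import *
rel(DK+1*RX+93*RY)
T=place((652.8,56.9),2,36,'c3');rel(T)
T=place((684.8,-170.4),2,-60,'c4');rel(T)
q,e,j,X=look(470,-40,400,-np.pi/2,'w_d');st()
z=X[...,2];m=((z>214)&(z<230));m[330:]=0;n,l,s,c=cv2.connectedComponentsWithStats(m.astype(np.uint8))
for i in range(1,n):
    if s[i,4]>200:
        r=cv2.minAreaRect(X[l==i][:,:2].astype(np.float32));o=np.array(r[0])-DK;print('top',c[i],'dx,dy',o@RX,o@RY,r[1:],np.median(z[l==i]))
```

```text
rel t 42.8 p [481.7  59.7 303.9] F [-0.  -0.2 -1.4] T [ 0.01 -0.05 -0.04] g 66.0
carton px [464.  93.] xy [ 684.7 -170.5] [50.1 50.4] 17.3 z 64.9
carton px [264. 122.] xy [652.6  57. ] [50.2 50.2] 78.8 z 65.0
take [652.6373291   56.97939301] -11.188552856445312
grip t 47.4 p [653.3  57.   55. ] F [-0.3  0.4  5. ] T [0.07 0.14 0.03] g 49.7
above t 50.8 p [476.7   2.9 236.2] F [ 0.8 -0.5 -1.4] T [ 0.03 -0.   -0.06] g 49.4
placed True t 51.7 p [475.9   3.  210.5] F [0.3 0.4 3.7] T [-0.03  0.09  0.01] g 49.2
rel t 52.9 p [475.3   3.1 304. ] F [-0.5 -0.2 -0.3] T [-0.01 -0.    0.01] g 65.7
carton px [464.  93.] xy [ 684.7 -170.6] [50.3 51. ] 17.2 z 64.9
take [ 684.67407227 -170.55116272] 17.199487686157227
grip t 58.3 p [ 685.4 -170.8   55.1] F [0.7 0.1 4.5] T [-0.01  0.06 -0.06] g 49.2
above t 62.0 p [464.1 -92.4 236.1] F [ 0.1  0.1 -0.9] T [-0.01  0.01 -0.01] g 49.9
placed True t 62.9 p [463.2 -92.1 210.5] F [-1.1 -0.5  3.8] T [ 0.02  0.1  -0.03] g 49.5
rel t 64.0 p [462.8 -91.9 304. ] F [-0.6 -0.3 -1.1] T [-0.02 -0.03 -0.07] g 65.9
 t 65.8 p [470.  -40.  399.9] F [1.2 0.  0.2] T [ 0.02  0.01 -0.02] g 65.7
top [209.45264798 164.28753894] dx,dy 1.8428344030275756 93.34963944072582 ((50.33762741088867, 49.91617202758789), 82.3675308227539) 220.4090324619205
top [273.67984446 171.44685677] dx,dy 2.795451279929315 35.86123820076267 ((50.02280044555664, 50.07008743286133), 82.3590087890625) 220.42848970692293
top [378.62549669 185.11788079] dx,dy 2.3154407020764625 -59.820673879546625 ((50.36259078979492, 50.18627166748047), 82.43863677978516) 220.35568539140354
```

View pics/w_d.png

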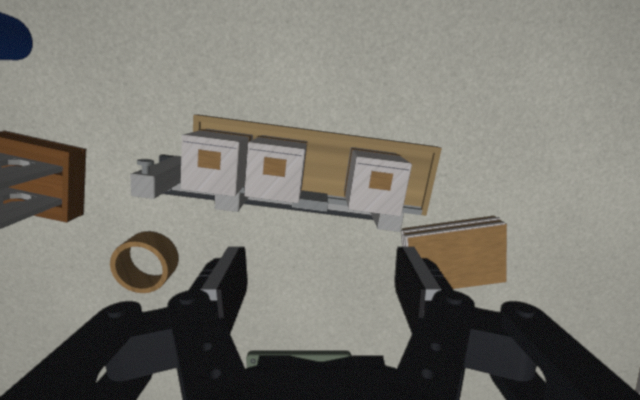

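All three cartons lie on the deck at dx 1.8–2.8 and dy 93, 36, −60, with tops at 220.4 (about 221–222 expected). Next is the new plate: of the grey plates in the block, it is the one in the +x slot. I'll confirm that in a crop first.

Run:
```python
from h import *
ctrl.gripper_to(30,60)
p,d,k,W=look(440,300,330,-np.pi/2,'w_b2');z=W[...,2]
crop(p,(150,80,350,230),4,'c_b2')
m=((z>126)&(z<138));m[240:]=0;m[:,330:]=0;n,l,s,c=cv2.connectedComponentsWithStats(m.astype(np.uint8))
for i in range(1,n):
    if s[i,4]>200:
        r=cv2.minAreaRect(W[l==i][:,:2].astype(np.float32));print(c[i],r,np.median(z[l==i]))
print(FREE,NEW)
t,_,_=grab('top','top2')
```

```text
[230.84385027 164.14010695] ((451.02178955078125, 384.6287841796875), (90.38858795166016, 8.65517807006836), 76.9039306640625) 131.9233190161042
[224.07228916 213.45125958] ((401.3368835449219, 395.08685302734375), (90.11541748046875, 9.407737731933594), 76.8681869506836) 131.78183355465063
[402.26052743 395.70877175] [451.  384.5]
```

View pics/c_b2.png

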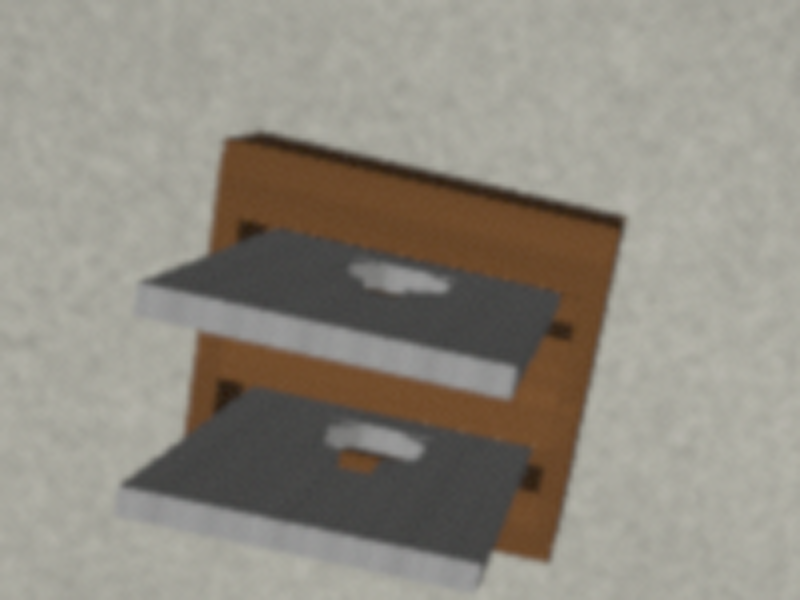

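View pics/top2.png

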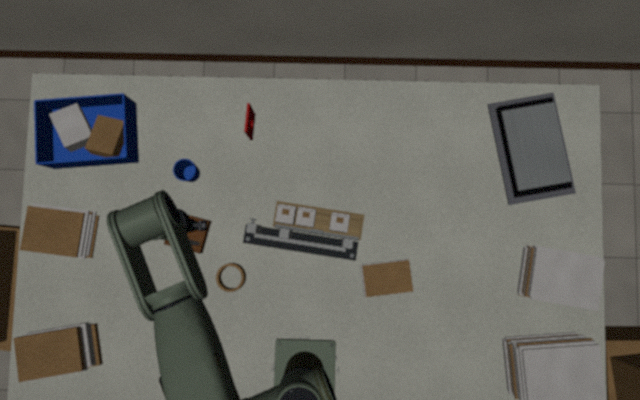

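The upper plate in the crop (330,320; wrist px (231,164)) is the new one, in the +x slot at (451.0,384.6). The lower one (300,520) is the old plate I placed. The top view shows no carton left on the table and the bystanders in place. Grip the new plate.

Run:
```python
from h import *
N=np.array([451.0,384.6])
ctrl.move_ptp([*N,210],Rd(YB));ctrl.hold(.1)
if L(N,126,80,th=10): st('contact');raise SystemExit
ctrl.gripper_to(0,60);ctrl.hold(.2);s=st('grip');N=s['eef_pos'][:2]
L(N,160,60);L(N,285,150)
L(SS+60*RX,285,200,phi=YR);ctrl.hold(.2);st('pre')
p,d,k=grab('wrist','n1')
W=cloud(d,k);z=W[...,2];c=SS+60*RX
m=(z>286)&(z<300);m[:,:290]=0;m[:,350:]=0
o=W[m][:,:2]-c;print('edge x',(o@RX).min(),(o@RX).max(),'ymax',(o@RY).max(),'z',np.median(z[m]))
```

```text
grip t 70.9 p [451.6 385.  126.9] F [-0.1 -0.9  4.8] T [ 0.03  0.   -0.  ] g 7.1
pre t 74.1 p [519.9 158.1 285. ] F [ 0.3  0.3 -1.8] T [-0.01 -0.06  0.02] g 7.0
edge x -12.301541923165178 9.435239166324562 ymax 45.49753043631457 z 290.24645032313833
```

View pics/n1.png

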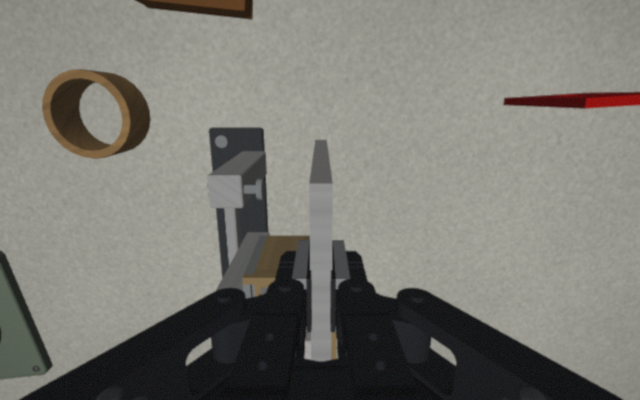

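The plate is centred in hand (edge at +45.5 mm) with its top 6.1 mm above the TCP. Hang it.

Run:
```python
from h import *
L(SS+40*RX,203,120);ctrl.hold(.2);st('pre')
r=L(SS-3*RX,203,30,th=10);s=st('push %s'%r);c=s['eef_pos'][:2]-SS;print(c@RX,c@RY)
if c@RX<3:
    L(SS+.7*RX,203,20);st('relax')
    r=L(SS+.7*RX,173,25,th=10);s=st('low %s'%r);c=s['eef_pos'][:2]-SS;print(c@RX,c@RY)
```

```text
pre t 75.2 p [501.2 159.9 204.1] F [-0.2 -0.2 -1.5] T [-0.05  0.04 -0.01] g 7.1
push False t 76.8 p [459.6 165.2 203.5] F [ 5.8 -0.3 -4.9] T [-0.19 -1.25  0.02] g 7.0
-0.9877408240285054 0.012713300650258663
relax t 77.1 p [460.9 165.  202.8] F [ 0.4 -1.2 -1.2] T [ 0.01 -0.01 -0.02] g 7.4
low True t 78.1 p [461.2 165.  176.6] F [-0.5 -0.2  4.3] T [-0.01  0.12  0.04] g 6.9
0.5594991404257748 -0.035245306136101134
```

It seated at 176.6 (176.9 expected). Release, retreat and check everything.

Run:
```python
from h import *
s=sensors.read_state();ctrl.gripper_to(22);ctrl.hold(.2);L(s['eef_pos'][:2],300,120)
q,e,j,X=look(450,80,400,-np.pi/2,'w_f');z=X[...,2]
def f(zl,zh,nm):
    m=((z>zl)&(z<zh));m[330:]=0;n,l,s,c=cv2.connectedComponentsWithStats(m.astype(np.uint8))
    for i in range(1,n):
        if s[i,4]>150:
            r=cv2.minAreaRect(X[l==i][:,:2].astype(np.float32));o=np.array(r[0])-DK;print(nm,np.round(c[i]),np.round(r[0],1),'d',np.round([o@RX,o@RY],1),np.round(r[1],1),round(r[2],1),np.median(z[l==i]))
f(214,230,'cart');f(176,188,'plate');f(127,138,'old');f(152,164,'deck')
print('SS',SS,'FREE',FREE)
ctrl.move_ptp([400,300,450],Rd(-np.pi/2));grab('side','sf');st()
```

```text
cart [345. 142.] [482.9  60.1] d [ 1.5 93.5] [50.1 50.1] 82.4 220.44401341131325
cart [409. 149.] [476.2   3. ] d [ 2.3 36.1] [50.2 50.1] 82.4 220.4195377653026
cart [514. 164.] [463.6 -91.8] d [  2.2 -59.7] [51.5 50. ] 82.4 220.3490889706153
plate [470. 153.] [466.5 -67.2] d [  1.8 -34.9] [ 3.7 50.6] 79.6 181.84294527665665
plate [237. 159.] [461.2 164.4] d [-33.7 194.1] [89.9  8.6] 82.3 181.81586274346307
old [247. 147.] [468.1 163.5] d [-26.7 194.1] [89.8  8.6] 81.3 133.53454887344117
old [246. 172.] [438.1 167.6] d [-57.  194.3] [27.7 18.2] 83.7 137.39871484065486
old [ 57. 201.] [401.7 394.6] d [-122.8  414.5] [91.3  9.5] 76.5 131.81966359548585
deck [427. 136.] [469.5 -32.7] d [ 0.3 -0.3] [260.8  76.3] 82.4 157.01992018981684
deck [244. 153.] [465. 164.] d [-29.9 194.1] [90.7  6.8] 78.3 158.09855492713632
SS [460.61552017 165.08962038] FREE [402.26052743 395.70877175]
 t 82.2 p [400.4 298.9 449.4] F [-0.3  0.1  0.3] T [0.02 0.   0.03] g 22.0
```

View pics/w_f.png

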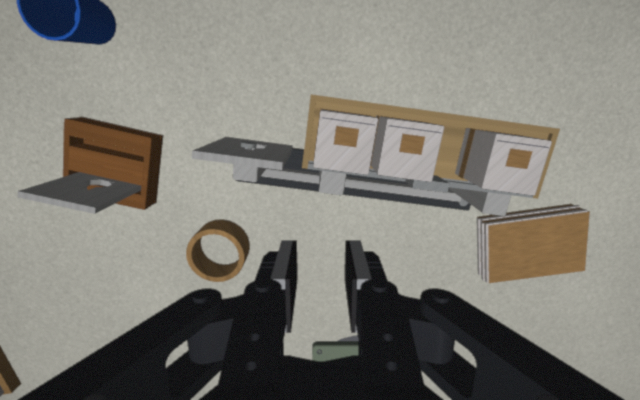

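View pics/sf.png

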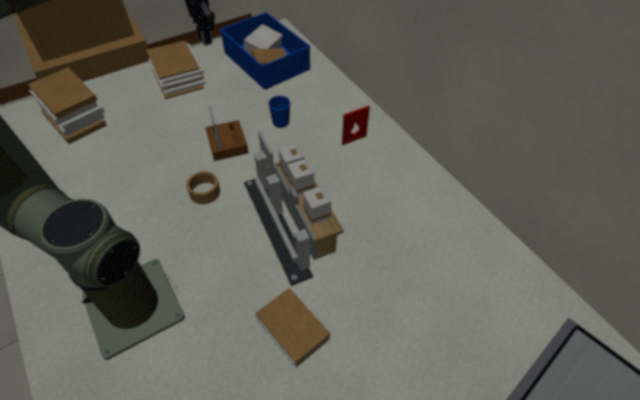

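The pictures show the new plate hung (w_f px (240,155)), three cartons on the level shelf, the old plate upright in the free slot (px (80,190)), and the bystanders unmoved.

Run:
```python
from plant import ctrl
ctrl.finish_job()
```

```text
the job is handed in; nothing more can be done
```

The rack is changed over and the job is handed in, at about 82 s of the 210 s allowed. The hand-in gives no verdict, so what follows rests on my own last measurements.

I moved the old plate into the block's free slot, hung the shelf, and set three cartons on it; only three were present. I hung the new plate last, and the robot was clear of everything at hand-in.

| Part | Last check | Limit or expected |
|---|---|---|
| Shelf | deck centre within 0.5 mm of where I first measured it hung, yaw −7.6° | centre about 0.5 mm from the position computed from the studs |
| Cartons | 1.5–2.3 mm (x) and 94, 36, −60 mm (y) from the deck's middle, flat | within 16 mm (x) and 112 mm (y) |
| New plate | within 1 mm of the stud; upper edge reads 181.8 mm | within 7 mm; 183 mm |
| Old plate | upper edge about 1.3 mm from the slot's middle, at the right height for a seated plate | foot within 12 mm |

- **Height readings:** the wrist camera read about 1 mm low on raised surfaces throughout, including the fixed uprights. I took the 1 mm differences as camera bias.
- **Knocked carton:** one carton was knocked about 2 cm before I reached it. I measured it again before gripping.
- **Bystanders:** the roll, the blanks and the cup look unmoved in the last pictures. I did not measure them again.

No check failed.

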